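Close the cake pail: handle down, lid snapped home and held

TASK

Close the full cake pail so that it can be taped for delivery: first swing its carrying handle down until it lies in its two rests on the pail's side, then set the big lid in the pail's mouth and press it, without dropping or slamming it, until it snaps home all round with its flange flat on the rim. Do not let go at the end: finish while still pressing the lid firmly down on the pail, as the tape goes on while you hold it. Leave the other things on the table where they are.

Things in the scene. Friction and masses are not known exactly. Their poses are not given: they have to be found in the camera images.
- pail: Full, heavy steel pail (does not shift), 150 mm across, 130 mm high, white plastic collar at its mouth. Origin: centre of its underside, z up. The handle's hinge runs along the pail's y, 115 mm above the origin, ears at y = +-86 mm. The handle comes to rest on the pail's -x side, where two small upturned hooks (x = -42, y = +-86 mm) take its two arms.
- bail (a joint): Angle of the pail's carrying handle, a wire bow, rad: 0 = level, its arms lying in the two rests, pointing to the pail's -x; 1.57 = upright over the mouth, in the lid's way. Travel 0 to 2.0. The hinge is stiff (0.14 N m): the handle stays where it is left; 1 to 2 N at the grip moves it.
- bail_grip (a point): Middle of the handle's wooden grip: a round bar 16 mm thick, 80 mm long, parallel to the hinge (the pail's y) and 135 mm from it. With the handle at rest it is 115 mm above the table, with 52 mm free between the bar and the pail's wall.
- lid: The big press-in lid, loose, 0.11 to 0.18 kg: aluminium disc 155 mm across, 4 mm thick, black knob on top, below it a white tapered plug 20 mm deep, 120 mm wide at the foot, widest (133 mm bead) 10 mm up. Origin: centre of the plug's underside; z up. It starts standing on its plug on the table, left or right of the pail.
- lid_knob (a point): Centre of the big lid's knob (round, 30 mm across, 26 mm tall: its top is 13 mm above this point, the lid's disc 13 mm below), 37 mm above the plug's underside. With the lid home it is 147 mm above the table.
- lid_flange (a point): Centre of the underside of the big lid's flange, 20 mm above the plug's underside, 17 mm below the knob's centre. It meets pail_mouth when the lid is home. Pressed straight down at its middle from 11 mm up, the push rises to about 15 N (13 to 19), then suddenly drops with the flange about 5 mm above the rim; it then goes home flat on the rim. Keep pressing with about 10 to 20 N.
- pail_mouth (a point): Centre of the pail's mouth, level with the top of the rim, 130 mm above the table. The mouth is 136 mm wide inside; six springy white snap lugs stand 4.5 mm inwards from it, 4.5 mm below the rim. The lid set in the mouth rests on them with its flange about 11 mm above the rim.
- small_lid: A smaller aluminium lid with a black knob, 104 mm across and 31 mm high, not for this pail: leave alone. Origin at the centre of its underside.
- cake_a: Wrapped round cake, 100 mm across, 50 mm high: leave alone. Origin at the centre of its underside.
- cake_b: Wrapped round cake, 88 mm across, 46 mm high, near the robot: leave alone. Origin at the centre of its underside.
- tin_a: Empty aluminium cake tin, 90 mm across, 70 mm high: leave alone. Origin at the centre of its underside.
- tin_b: A second such tin, same size: leave alone. Origin at the centre of its underside.
- jar: Closed amber glass jar, 66 mm across, 95 mm high: leave alone. Origin at the centre of its underside.
- spatula: Small spatula, 170 mm long, lying on the table near the robot: leave alone. Origin at its middle.
Not all that is in view belongs to the job. Leave any green look-alike of the lid alone.

How it is judged (in metres and radians):
On the way, in this order (a step that is already met when the one before it is completed fails the run):
1. the handle lies in its two rests (angle under 0.08 rad) (value of joint bail below 0.08 rad), for 0.2 s.
2. the big lid stands in the mouth, centred to 5 mm and not yet home, and is pressed down against the snap lugs (more than 5 N on the pail) (z of lid_flange in the frame of pail_mouth between 0.003 and 0.013 m and horizontal distance between lid_flange and pail_mouth below 0.005 m and contact force between lid and pail above 5 N), for 0.02 s.
3. the lid has snapped home: flange within 2 mm of the rim, centred, level (z of lid_flange in the frame of pail_mouth between -0.003 and 0.002 m and horizontal distance between lid_flange and pail_mouth below 0.005 m and angle between lid's own z axis and vertical below 0.05 rad), for 0.2 s.
At the end, for the whole second after the job is handed in: The lid is home in the pail (flange within 2 mm of the rim, within 5 mm of centre, tilted less than 0.05 rad), the handle is still in its rests (under 0.08 rad), and the robot is still pressing: the lid bears on the pail with more than 6 N and the robot touches it (all of step 3 and value of joint bail below 0.08 rad and contact force between lid and pail above 6 N and contact force between any of the fingers, the arm and lid above 3 N); the arm keeps its last pose, push and grip.
It fails at once if the big lid is dropped or slammed into the mouth (faster than 0.6 m/s within 30 mm above the snap lugs) (z of lid_flange in the frame of pail_mouth between 0.008 and 0.04 m and horizontal distance between lid_flange and pail_mouth below 0.03 m and linear speed of lid above 0.6 m/s).
It fails at once if another thing on the table is moved more than 30 mm (distance of any of small_lid, cake_a, cake_b, tin_a, tin_b, jar, spatula from where it was at the start of the episode above 0.03 m).
It also fails if it takes over 69 s, if anything falls off the work surface, if the arm or the gripper's body presses on something with over 40 N, if the wrist force passes 120 N, or if a joint passes its speed limit or range.

ROBOT

A 6-joint arm with a two-finger parallel gripper is mounted at the origin on the work surface. World frame = base frame: x ahead of the robot, y to its left, z up, the work surface at z = 0. Lengths are in mm, angles in rad, forces in N, time in s.
With the tool pointing down it reaches from about 400 to 825 mm from the base axis. Payload 7 kg.
Tool frame: the origin (TCP) lies midway between the tips of the shut fingers; the grasp point (between the pads) lies 19 mm behind it; x points along the fingers, z is the direction in which the jaws open and shut, and the axes are right-handed (so a half turn about x gives the same grasp; the last joint's range is limited). The gripper opens to 85 mm and grips with 20 to 120 N. Pads are 22 mm wide; open, the fingers measure 114 mm over their backs; the gripper's body (76 mm by 85 mm) begins 54 mm behind the grasp point. The pads swing forward as they close: fully open they stand 13 mm farther back than shut.
Start: joints at [1.489, 0.359, 0.012, 0, -1.224, -0.288], TCP at [243.972, 629.343, 231.302] pointing down, gripper open.
Joint ranges: [-3.07, 3.07], [-1.43, 2.12], [-1.02, 1.25], [-3.03, 1.67], [-3.05, -0], [-3.03, 3.03]. Speed limits (rad/s): [2.39, 2.39, 3.01, 3.14, 3.14, 3.14].

INTERFACE

Orientations are given as a unit quaternion [x, y, z, w].
In Python, from bench import * gives the robot as it stands. Calls block until the motion is done:
- goto(position, orientation): joint-space move of the TCP to a pose.
- line_to(position, attitude=None, feed=150, guard=None): straight line of the TCP; attitude=None keeps the orientation; feed is the mean speed in mm/s. With guard (N) it stops when the force on the tool has changed by that much, and returns True; else False.
- goto_joints(angles): joint-space move.
- open_gripper() and grab(grip_force=None): open the fingers fully, or close them until they stop; grip_force is the grip in N (None keeps the last).
- dwell(seconds).
- solve_ik(position, orientation): joint angles nearest the present ones, or None.
- get_obs(): the state.
- capture(name): name is "scene" or "top"; returns a dict with "pixels" (420x560x3 uint8, red, green, blue), "depth" (420x560 float32, mm along the optical axis (not along the pixel's ray), 0 where there is no reading), "fx", "fy", "cx", "cy" (pixels), "origin" and "rotation" of the camera in the world. Camera axes: x right, y up, looking along -z (the intrinsics and any distortion apply to the point x, -y, -z); pixel columns grow to the right and rows downward; lengths in mm; the calibration is good to about 2 mm. A picture is of the moment at which its call begins.
A pose or a line that the arm cannot do raises IKError and nothing moves.
- close_job(): hands the job in, once; it reports no verdict.
The state is a dict: "time": time; "qpos": joint angles; "joint_velocities": joint speeds; "joint_efforts": joint torques, N m; "eef_pos": TCP position; "ee_rot": TCP orientation; "ft_force": force on the tool from outside, world axes, zero at the start; "moment": the same for the moment, N m; "opening": finger opening in mm.
Only numpy, scipy, OpenCV 4.12 (cv2) and the standard library are available. Lean on these libraries where they do the work, as an engineer would, in place of code of your own. Each camera call takes 0.05 s, during which the arm holds its last target.

## Working session

There is one attempt and no reset: what is moved stays moved. The work goes in short steps, each a Python script; the robot and the scene stay as the last script left them, time stands still between calls to the robot, and variables do not carry over. Pictures are saved under pics/ and viewed, and the job is handed in when it is done.

```bash
mkdir -p pics; ls; cat > h.py <<'E'
import numpy as np, cv2
from bench import *
def cap(n,f):
    c=capture(n); cv2.imwrite('pics/'+f,c['pixels'][:,:,::-1]); np.savez('/tmp/'+f[:-4]+'.npz',**c); return c
def cloud(c):
    # undistorted assumption; returns HxWx3 world points
    h,w=c['depth'].shape; u,v=np.meshgrid(np.arange(w),np.arange(h)); d=c['depth']
    p=np.stack([(u-c['cx'])/c['fx']*d,-(v-c['cy'])/c['fy']*d,-d],-1)
    return p@np.array(c['rotation']).T+np.array(c['origin'])
E
python3 - <<'E'
from h import *
for n in('scene','top'):
    c=cap(n,n+'0.png'); print(n,{k:(v if np.size(v)<20 else np.shape(v)) for k,v in c.items()})
print(get_obs())
E
```

```text
pics
scene {'pixels': (420, 560, 3), 'depth': (420, 560), 'fx': 432.2683732222085, 'fy': 432.2683732222085, 'cx': 279.98342403689355, 'cy': 210.47842804725596, 'origin': array([1025.46455071,  685.02946196,  963.32482018]), 'rotation': array([0.12573703, 0.36833524, 0.8723162 , 0.29594561])}
top {'pixels': (420, 560, 3), 'depth': (420, 560), 'fx': 378.93826172333326, 'fy': 378.93826172333326, 'cx': 282.60974480227986, 'cy': 204.92464143886824, 'origin': array([ 462.07609357,  -16.00737113, 1225.14283293]), 'rotation': array([-0.01009477,  0.00746806,  0.71345259, -0.70059098])}
{'time': 0.1, 'qpos': array([ 1.48907489e+00,  3.59358376e-01,  1.11853900e-02, -3.45250004e-04,
       -1.22414028e+00, -2.88115751e-01]), 'joint_velocities': array([ 9.50849778e-04, -1.38544957e-03,  6.12186212e-04,  1.82294344e-03,
        8.45866541e-04, -1.67548002e-06]), 'joint_efforts': array([-1.76975820e-03, -5.84765804e+01,  2.94107634e+01,  6.95440829e+00,
       -3.14648307e-03,  5.63120025e-06]), 'eef_pos': array([243.83449846, 628.95562025, 230.43808846]), 'ee_rot': array([-0.58300494, -0.39916402,  0.58385941, -0.39985186]), 'ft_force': array([ 0.41378405, -1.04341522,  0.56485746]), 'moment': array([-0.03117683,  0.0001768 ,  0.01587713]), 'opening': 85.46142546234806}
```

View pics/scene0.png

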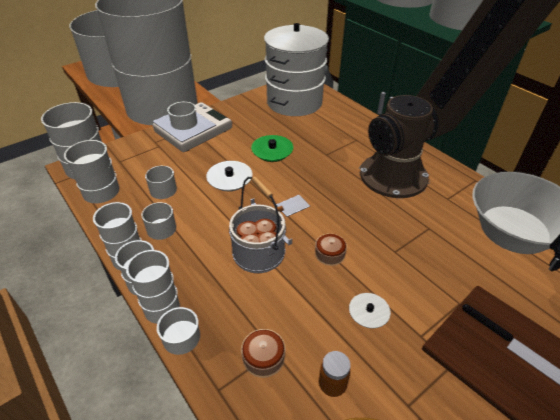

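View pics/top0.png

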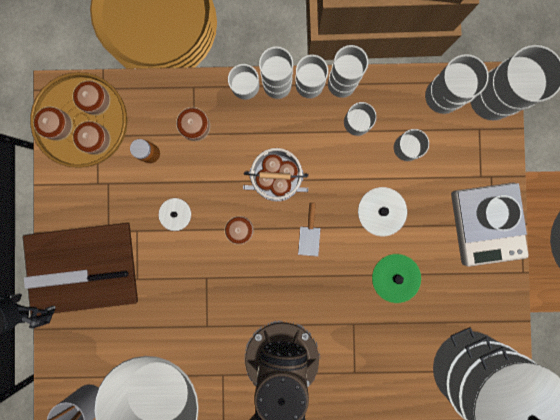

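The top view shows three lid-like discs. The white-silver one at (383,211) is about 49 px across, the silver one at (175,214) about 32 px (the small lid), and the green one at (397,278) is the look-alike. The pail is at (276,174) with its handle upright. Its hooks at (248,187) and (303,188) are on the robot side. Next I'll measure.

```bash
cat >> h.py <<'E'
from scipy.spatial.transform import Rotation as R
def cloud(c):
    h,w=c['depth'].shape; u,v=np.meshgrid(np.arange(w),np.arange(h)); d=c['depth']
    p=np.stack([(u-c['cx'])/c['fx']*d,-(v-c['cy'])/c['fy']*d,-d],-1)
    return p@R.from_quat(c['rotation']).as_matrix().T+np.array(c['origin'])
def fit(P):
    A=np.c_[2*P[:,:2],np.ones(len(P))]; s=np.linalg.lstsq(A,(P[:,:2]**2).sum(1),rcond=None)[0]
    return s[:2],np.sqrt(s[2]+s[:2]@s[:2])
E
python3 - <<'E'
from h import *
for n in('scene','top'):
    c=dict(np.load(f'/tmp/{n}0.npz')); P=cloud(c); px=c['pixels']
    big=cv2.resize(px,None,fx=1,fy=1)
    pts={'top':{'lid':(383,211),'lidw':(370,215),'small':(175,214),'smallw':(168,218),'green':(397,278),'greenw':(385,285),'grip':(276,176),'table':(340,250),'pail':(300,190),'hookL':(248,187),'hookR':(303,188)},
     'scene':{'lid':(229,171),'lidw':(217,178),'small':(370,307),'smallw':(358,312),'greenw':(260,150),'grip':(262,188),'table':(330,200)}}[n]
    for k,(u,v) in pts.items(): print(n,k,P[v,u].round(1),px[v,u])
    rois={'top':[(235,140,85,70),(350,180,70,65)],'scene':[(205,165,100,110),(195,150,70,50)]}[n]
    ims=[cv2.resize(px[y:y+h,x:x+w],(400,400*h//w),interpolation=cv2.INTER_CUBIC) for x,y,w,h in rois]
    H=max(i.shape[0] for i in ims); ims=[cv2.copyMakeBorder(i,0,H-i.shape[0],0,0,0) for i in ims]
    cv2.imwrite(f'pics/crop_{n}.png',np.hstack(ims)[:,:,::-1])
E
```

```text
scene lid [ 473.6 -311.2   52. ] [20 16 19]
scene lidw [ 507.9 -337.2   21.8] [229 230 229]
scene small [473.2 339.5  31.8] [27 21 25]
scene smallw [498.2 325.2  15. ] [211 209 202]
scene greenw [ 300.6 -376.7   22.9] [ 38 144  57]
scene grip [568.9  18.7 256.8] [182 136  87]
scene table [ 2.609e+02 -3.940e+01  2.000e-01] [113  73  43]
top lid [ 466.8 -322.6   49.7] [37 35 37]
top lidw [ 455.  -288.4   21.6] [217 219 215]
top small [469.4 328.5  29.4] [43 43 43]
top smallw [457.1 355.9  12.5] [214 213 206]
top green [ 259.5 -360.6   49.8] [40 38 38]
top greenw [ 234.2 -329.1   26.6] [ 62 153  83]
top grip [560.6   3.  256.7] [222 174 121]
top table [ 343.9 -194.     0.4] [164 116  71]
top pail [532.9 -64.2 108.8] [184 188 195]
top hookL [544.6  89.  109. ] [178 181 187]
top hookR [538.6 -73.1 110.5] [171 169 175]
```

View pics/crop_top.png

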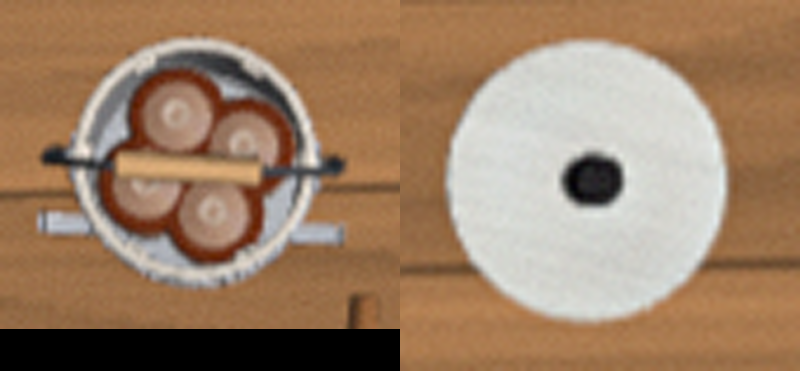

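View pics/crop_scene.png

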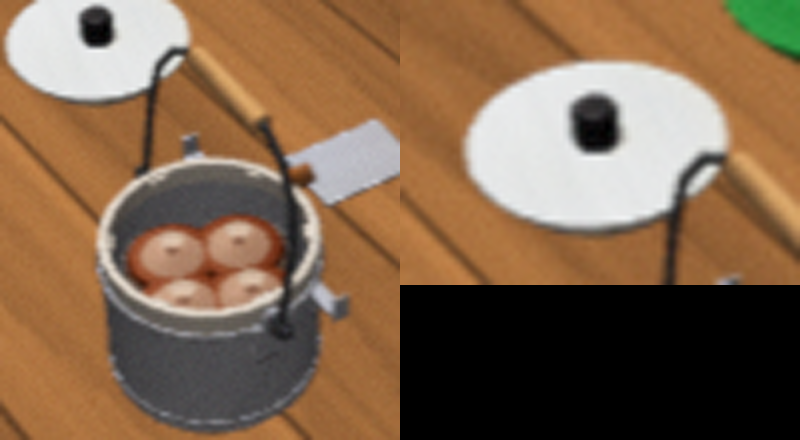

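The crops confirm the big lid: silver-white disc with a black knob, 155 mm class, top at about 24 mm. The pail's handle is roughly upright and its hooks are on the robot side. Next step: precise centres from rays onto planes in both views.

```bash
cat >> h.py <<'E'
def rays(c,uv,z):
    uv=np.asarray(uv,float).reshape(-1,2)
    d=np.c_[(uv[:,0]-c['cx'])/c['fx'],-(uv[:,1]-c['cy'])/c['fy'],-np.ones(len(uv))]@R.from_quat(c['rotation']).as_matrix().T
    o=np.array(c['origin']); return o+d*((z-o[2])/d[:,2])[:,None]
def sel(c,P,xy,r,zlo,zhi):
    return (np.hypot(P[...,0]-xy[0],P[...,1]-xy[1])<r)&(P[...,2]>zlo)&(P[...,2]<zhi)&(c['depth']>0)
def lidfit(c,xy,ztop,rad=95,lo=-11,hi=12):
    P=cloud(c);hsv=cv2.cvtColor(c['pixels'],cv2.COLOR_RGB2HSV)
    m=sel(c,P,xy,rad,ztop+lo,ztop+hi)&(hsv[...,1]<60)&(hsv[...,2]>120)
    cn=max(cv2.findContours(m.astype(np.uint8),cv2.RETR_EXTERNAL,cv2.CHAIN_APPROX_NONE)[0],key=cv2.contourArea)
    # sub-pixel: boundary pixel centres lie ~.5px inside
    p=rays(c,cn[:,0],ztop); 
    for _ in range(4):
        ce,r=fit(p); e=np.hypot(*(p[:,:2]-ce).T)-r; p=p[abs(e)<max(2*e.std(),1.5)]
    return ce.round(1),round(float(r),1),round(float(e.std()),2)
E
python3 - <<'E'
from h import *
for n in('scene','top'):
    c=dict(np.load(f'/tmp/{n}0.npz')); P=cloud(c); px=c['pixels'];hsv=cv2.cvtColor(px,cv2.COLOR_RGB2HSV)
    print(n,'lid',lidfit(c,(468,-318),24))
    # knob top dark
    m=sel(c,P,(468,-318),40,30,60)&(hsv[...,2]<90); uv=np.argwhere(m)[:,::-1]
    if n=='top': print('knob top',rays(c,uv.mean(0),48).round(1), m.sum())
    else: print('knob mid',rays(c,uv.mean(0),40).round(1))
    # pail rim
    m=sel(c,P,(560,3),90,122,140)&(hsv[...,1]<60)&(hsv[...,2]>110)
    cn=np.vstack([x for x in cv2.findContours(m.astype(np.uint8),0,cv2.CHAIN_APPROX_NONE)[0]])
    hull=cv2.convexHull(cn)[:,0]; p=rays(c,hull,130)
    print('rim hull',*fit(p), m.sum(), np.median(P[m][:,2]), lidfit(c,(560,3),130,lo=-8,hi=12))
    # grip
    m=sel(c,P,(560,3),110,200,290)&(hsv[...,1]>70)&(hsv[...,2]>100); uv=np.argwhere(m)[:,::-1]
    q=P[m];print('grip',q.mean(0).round(1),q.min(0).round(1),q.max(0).round(1),m.sum())
    ctr=uv.mean(0); u,s,vt=np.linalg.svd(uv-ctr,full_matrices=False); t=(uv-ctr)@vt[0]
    ends=np.array([ctr+vt[0]*t.min(),ctr+vt[0]*t.max()]); print('ends',ends.round(1),rays(c,ends,250).round(1),rays(c,ctr,250).round(1))
    # hooks
    m=sel(c,P,(540,3),110,85,125)&(np.hypot(P[...,0]-560,P[...,1]-3)>82)&(hsv[...,2]>90)
    nb,l,st,ce=cv2.connectedComponentsWithStats(m.astype(np.uint8))
    for i in range(1,nb):
        if st[i,4]>8: print('hook',ce[i].round(1),st[i],P[l==i].mean(0).round(1))
E
```

```text
scene lid (array([ 467.5, -326.6]), 75.8, 1.16)
knob mid [[ 467.  -325.2   40. ]]
rim hull [579.90226001   4.57267495] 75.2008743930094 285 129.96700136049105 (array([582.2,   5.9]), 70.0, 2.34)
grip [566.8  10.5 254.3] [556.8 -30.7 235.5] [573.6  73.3 260.1] 156
ends [[251.7 177.3]
 [277.4 203.7]] [[561.2 -37.6 250. ]
 [568.7  81.3 250. ]] [[564.    6.7 250. ]]
hook [251.9 202.7] [250 200   6   5  14] [537.1 -81.8 113.9]
hook [286.7 240.8] [284 238   5   7  21] [547.5  93.2 112.9]
hook [262.4 246.4] [253 242  21   8  75] [612.1  73.8 117.8]
top lid (array([ 467.2, -326.1]), 76.0, 0.7)
knob top [[ 466.1 -323.9   48. ]] 68
rim hull [577.27331077   1.84390513] 75.291566680955 318 128.25321032639658 (array([581. ,   5.7]), 71.4, 2.32)
grip [563.7   6.8 253.6] [555.3 -40.9 246.6] [572.1  46.7 259.2] 190
ends [[258.9 174.2]
 [293.  175.8]] [[566.7  47.  250. ]
 [560.9 -40.7 250. ]] [[564.1   6.9 250. ]]
hook [248.  170.4] [244 168   7   5  11] [592.9  87.5 117. ]
hook [246.4 186.6] [243 185   8   4  25] [545.6  93.4 110.9]
hook [305.6 188.9] [304 187   4   5  13] [535.6 -80.7 111.2]
```

Lid: (467.3, −326.3), both views agree. Pail is around (580, 4) with yaw about −0.06 (both the hooks and the grip bar give this). Handle grip: (564, 6.8, 250), angle about 1.45. That fits the stated sizes, since hinge 115 + 135 is about 250. Now I'll grip the bar lightly and carry it down its arc.

```bash
cat >> h.py <<'E'
YAW=-0.06
def down(yaw,flip=False):
    z=np.array([np.cos(yaw),np.sin(yaw),0])*(-1 if flip else 1); x=np.array([0,0,-1.]); y=np.cross(z,x)
    return R.from_matrix(np.c_[x,y,z]).as_quat()
def best(pos,yaw):
    q=get_obs()['qpos']; o=[]
    for f in(0,1):
        s=solve_ik(pos,down(yaw,f))
        if s is not None: o.append((np.abs(np.array(s)-q).max(),f,np.array(s).round(2)))
    o.sort(key=lambda a:a[0]); print(o); return down(yaw,o[0][1])
def st(m=''):
    o=get_obs(); print(m,round(o['time'],2),o['eef_pos'].round(1),o['ft_force'].round(1),'open',round(o['opening'],1))
C=np.array([580,4.]); ux=np.array([np.cos(YAW),np.sin(YAW)])
def gp(th,r=135): return np.r_[C-ux*r*np.cos(th),115+r*np.sin(th)]
E
python3 - <<'E'
from h import *
q=best([564,6.5,330],YAW); np.save('/tmp/q.npy',q)
goto([564,6.5,320],q); st('above')
line_to([564,6.5,231],feed=150,guard=10); st('at bar')
grab(20); st('grab')
cap('scene','s1.png'); cap('top','t1.png')
E
```

```text
[(np.float64(1.1305822753292227), 1, array([ 0.36,  0.13, -0.07,  0.  , -1.37, -0.42])), (np.float64(3.0112157923127354), 0, array([ 0.36,  0.13, -0.07,  0.  , -1.37,  2.72]))]
above 2.6 [564.1   7.2 319.8] [-0.6 -0.4  0.3] open 85.4
at bar 3.34 [564.6   6.7 231.8] [0.3 0.2 1.1] open 85.1
grab 3.98 [564.    6.5 231.3] [-1.1 -0.4  2.6] open 15.3
```

View pics/s1.png

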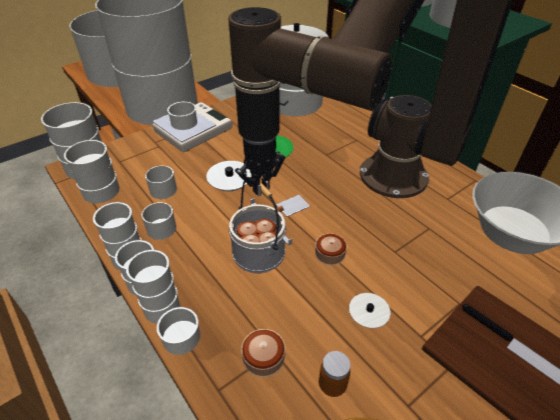

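The picture shows the gripper holding the handle at (263,185), and the opening of 15 mm matches the 16 mm bar. I'll follow the arc down to about 0.4 rad.

```bash
python3 - <<'E'
from h import *
th0=np.arccos(16/135)
for th in np.linspace(th0,0.42,9)[1:]:
    p=gp(th)-[0,0,19]; line_to(p+[0,0.8,0],feed=120); st(f'{th:.2f}')
open_gripper(); st('open')
cap('scene','s2.png'); cap('top','t2.png')
E
```

```text
1.32 4.38 [547.    7.3 227.3] [-0.4  2.4  4.3] open 14.9
1.19 4.67 [530.2   8.1 221.4] [-1.6  4.1  2.6] open 15.3
1.06 4.96 [514.6   9.  213.7] [-0.2  4.7 -1.6] open 15.2
0.94 5.25 [500.2   9.8 204.5] [ 1.2  5.2 -1.1] open 15.1
0.81 5.54 [486.7  10.5 193.2] [ 2.2  4.6 -3.4] open 15.4
0.68 5.83 [475.2  11.1 180.6] [ 2.7  4.  -2.3] open 15.5
0.55 6.12 [465.3  11.6 166.4] [ 3.3  1.6 -3.4] open 14.8
0.42 6.42 [457.3  12.1 151. ] [ 4.4  0.9 -3.8] open 15.3
open 7.1 [456.9  12.2 151.1] [ 0.8 -0.2 -0.6] open 85.5
```

View pics/s2.png

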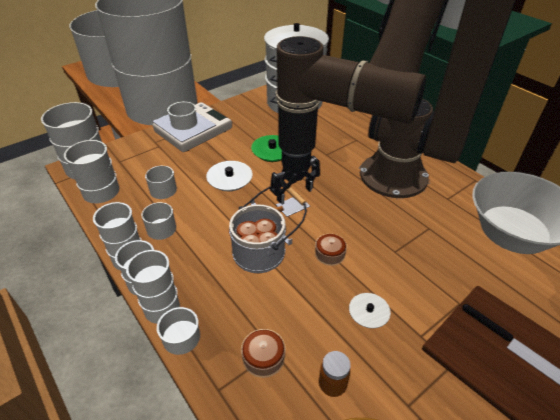

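The handle followed the arc to about 0.4 rad; its bow is now seen at (290,200). Next I'll go above it, close the fingers and push it into the rests.

```bash
python3 - <<'E'
from h import *
line_to([452,12,215],feed=200); grab(30)
b=None
for th in (0.40,0.25,0.12,0.04,0.0,-0.02):
    p=gp(th)+[0,0.8,8]
    if line_to(p,feed=100,guard=12 if th>0.3 else 20): st('guard'); break
    st(f'{th:.2f}')
dwell(.2); st('pressed')
line_to(get_obs()['eef_pos']+[0,0,130],feed=250)
goto([440,-150,260],down(YAW,1))
cap('scene','s3.png'); cap('top','t3.png'); st()
E
```

```text
0.40 8.98 [456.1  12.2 175.8] [-0.1  0.1 -0.2] open 0.0
0.25 9.33 [449.5  12.6 156.8] [-0.1 -0.3 -0.8] open -0.0
0.12 9.66 [446.3  12.8 139.4] [ 0.3 -0.4  1.6] open 0.2
0.04 9.92 [445.3  12.8 128.6] [-0.7  0.3 -1. ] open 0.0
0.00 10.17 [445.4  12.9 123.1] [-0.5  0.3  0.2] open -0.1
-0.02 10.42 [445.6  12.9 122.4] [-10.2   1.5  25.2] open 0.2
pressed 10.62 [445.6  12.9 122.4] [-9.3  2.1 24.4] open -0.4
 12.08 [ 439.8 -149.6  259.3] [-0.1  0.1  0.4] open -0.2
```

View pics/s3.png

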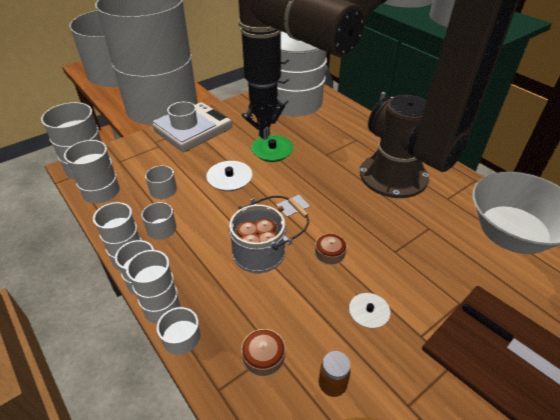

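View pics/t3.png

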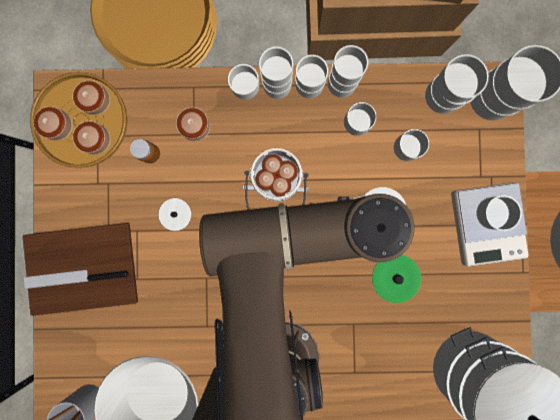

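The handle now lies towards the robot: the bow is at (290,222) in the scene view and the mouth is clear in both. The push met firm resistance at a tip height of 122.4, where 123 is expected at rest. I'll re-measure the mouth and check the bail height.

```bash
python3 - <<'E'
from h import *
for n in('s3','t3'):
    c=dict(np.load(f'/tmp/{n}.npz')); P=cloud(c); hsv=cv2.cvtColor(c['pixels'],cv2.COLOR_RGB2HSV)
    m=sel(c,P,(580,4),90,124,140)&(hsv[...,1]<60)&(hsv[...,2]>110)
    cn=np.vstack(cv2.findContours(m.astype(np.uint8),0,cv2.CHAIN_APPROX_NONE)[0])
    hull=cv2.convexHull(cn)[:,0]; p=rays(c,hull,130)
    for _ in range(3):
        ce,r=fit(p); e=np.hypot(*(p[:,:2]-ce).T)-r; print(n,'rim',ce.round(1),r.round(1),e.std().round(2),len(p)); p=p[abs(e)<1.6*e.std()+.3]
    q=P[m]; print('mean',q.mean(0).round(1),'z',np.percentile(q[:,2],[5,50,95]).round(1))
    # ellipse fit of collar in image -> middle of ring
    fillm=cv2.drawContours(np.zeros_like(m,np.uint8),[hull.reshape(-1,1,2)],-1,1,-1); mm=np.argwhere(fillm)[:,::-1]
    rp=rays(c,mm,130); print('area centroid',rp.mean(0).round(1))
    m=sel(c,P,(445,12),50,95,140); q=P[m]; print('grip',m.sum(),q.mean(0).round(1) if m.sum() else '', q[:,2].max().round(1) if m.sum() else '')
    m=sel(c,P,(580,4),175,95,128)&(np.hypot(P[...,0]-580,P[...,1]-4)>85)&(P[...,0]<570)&(hsv[...,2]<90); q=P[m]
    for a in range(440,580,20):
        k=(q[:,0]>=a)&(q[:,0]<a+20); 
        if k.any(): print('wire x',a,k.sum(),'z',np.median(q[k,2]).round(1),q[k,2].max().round(1))
print(lidfit(dict(np.load('/tmp/s3.npz')),(467,-326),24))
E
```

```text
s3 rim [583.1   8. ] 75.1 1.69 24
s3 rim [582.9   7.2] 74.7 0.65 23
s3 rim [582.9   7.2] 74.7 0.65 23
mean [583.   11.2 129.9] z [126.6 130.1 132.8]
area centroid [584.3  10.4 130. ]
grip 148 [451.   16.4 120.2] 125.8
wire x 440 23 z 118.0 122.8
wire x 460 23 z 118.2 121.0
wire x 480 20 z 117.4 121.2
wire x 500 21 z 116.3 120.0
wire x 520 25 z 117.6 125.0
wire x 540 26 z 117.6 126.1
wire x 560 8 z 118.4 119.6
t3 rim [581.9   6. ] 73.8 0.61 31
t3 rim [582.    6.1] 73.7 0.44 30
t3 rim [581.9   6.2] 73.6 0.39 29
mean [580.9   4.8 128.7] z [125.2 128.7 132.6]
area centroid [582.    6.1 130. ]
grip 0  
wire x 480 8 z 118.2 119.3
wire x 500 13 z 117.0 121.2
wire x 520 14 z 116.3 120.6
wire x 540 11 z 116.0 119.8
wire x 560 4 z 118.0 119.9
(array([ 467.5, -326.5]), 75.9, 1.15)
```

Wire height reads about 117–118 all along its length, so the handle is level in its rests. The mouth is at (582.3, 6.4): top gives (582.0, 6.1), scene gives (582.9, 7.2), hooks agree in x and differ by 2.5 mm in y. Now I'll grasp the lid knob.

```bash
python3 - <<'E'
from h import *
open_gripper()
q=down(YAW,1); 
goto([467.4,-326.4,140],q); st('above')
line_to([467.4,-326.4,60],feed=150,guard=10)
print(line_to([467.4,-326.4,27.5],feed=60,guard=6)); st('down')
grab(90); dwell(.2); st('grab')
line_to([467.4,-326.4,100],feed=120); st('up')
goto([500,-200,260],q); goto([582.3,6.4,240],q); st('over pail')
cap('scene','s4.png'); cap('top','t4.png')
E
```

```text
above 13.73 [ 467.6 -326.3  140.4] [ 0.7  0.3 -0.4] open 85.2
False
down 15.11 [ 467.4 -326.5   27.3] [ 0.9 -0.6  0. ] open 85.6
grab 15.88 [ 467.6 -326.5   28.1] [-0.7  0.7  5.7] open 27.1
up 16.63 [ 466.9 -326.1   99.3] [ 0.4 -0.8 -1.8] open 27.1
over pail 18.37 [582.    5.9 238.8] [-0.4 -0.4 -0.9] open 27.5
```

View pics/s4.png

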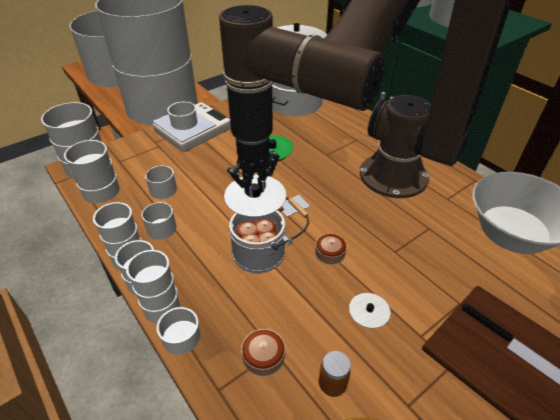

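The lid hangs level-looking at (255,196), directly above the pail. The opening reads 27 mm on a 30 mm knob, so I'll check how the lid sits in hand (centre and tilt) before lowering.

```bash
cat >> h.py <<'E'
def lidhand(c,tcp,dz=-4):
    P=cloud(c);hsv=cv2.cvtColor(c['pixels'],cv2.COLOR_RGB2HSV); zt=tcp[2]+dz
    m=sel(c,P,tcp[:2],95,zt-12,zt+10)&(hsv[...,1]<60)&(hsv[...,2]>130)
    q=P[m]; A=np.c_[q[:,:2]-np.array(tcp[:2]),np.ones(len(q))]; s=np.linalg.lstsq(A,q[:,2],rcond=None)[0]
    k=abs(A@s-q[:,2])<5; s=np.linalg.lstsq(A[k],q[k,2],rcond=None)[0]
    cn=np.vstack(cv2.findContours(m.astype(np.uint8),0,cv2.CHAIN_APPROX_NONE)[0])
    p=rays(c,cv2.convexHull(cn)[:,0],zt)
    for _ in range(3):
        ce,r=fit(p); e=np.hypot(*(p[:,:2]-ce).T)-r; p=p[abs(e)<2*e.std()+.3]
    print('lid n',len(q),'plane',s.round(3),'z',zt.round(1),'centre',ce.round(1),'r',r.round(1),e.std().round(2),len(p))
E
python3 - <<'E'
from h import *
for n in('s4','t4'): lidhand(dict(np.load(f'/tmp/{n}.npz')),get_obs()['eef_pos'])
E
```

```text
lid n 1553 plane [-1.00000e-03 -0.00000e+00  2.34957e+02] z 235.5 centre [584.1   6.9] r 77.1 0.55 31
lid n 997 plane [-4.0000e-03 -3.0000e-03  2.3351e+02] z 235.5 centre [583.5   4.7] r 76.9 0.18 19
```

View pics/t4.png

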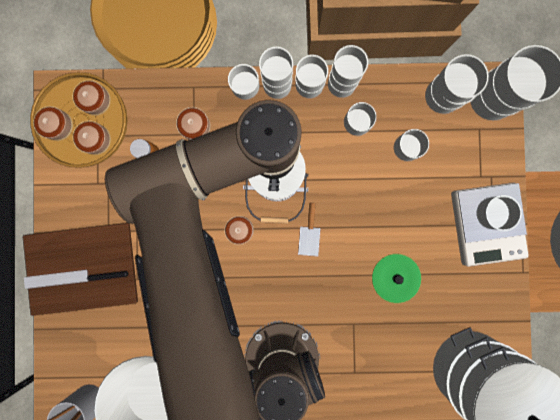

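The lid is level and its centre is within 1.5 mm of the mouth. I'll apply that small correction and lower it slowly with a guard.

```bash
python3 - <<'E'
from h import *
line_to([580.8,6.9,238],feed=80); st()
line_to([580.8,6.9,168],feed=120); st('near')
print(line_to([580.8,6.9,142],feed=20,guard=4)); st('touch'); 
cap('scene','s5.png'); c=cap('top','t5.png')
for n in('s5','t5'): lidhand(dict(np.load(f'/tmp/{n}.npz')),get_obs()['eef_pos'])
E
```

```text
18.72 [580.5   6.2 238. ] [ 1.2 -1.1 -1.5] open 27.3
near 19.45 [581.3   7.  168.7] [-0.3  0.3 -1.3] open 27.5
True
touch 20.38 [581.1   6.8 148.3] [ 0.7 -0.   3.7] open 27.3
lid n 1472 plane [3.00000e-03 1.00000e-03 1.44412e+02] z 144.3 centre [583.4   8.5] r 78.0 1.21 25
lid n 778 plane [-9.00000e-03 -1.00000e-03  1.42426e+02] z 144.3 centre [582.2   5.9] r 76.4 0.46 20
```

```bash
python3 - <<'E'
import cv2
a=cv2.imread('pics/s5.png')[150:290,190:330]; cv2.imwrite('pics/s5c.png',cv2.resize(a,(560,560),interpolation=cv2.INTER_CUBIC))
E
```

```text
(no output)
```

View pics/s5c.png

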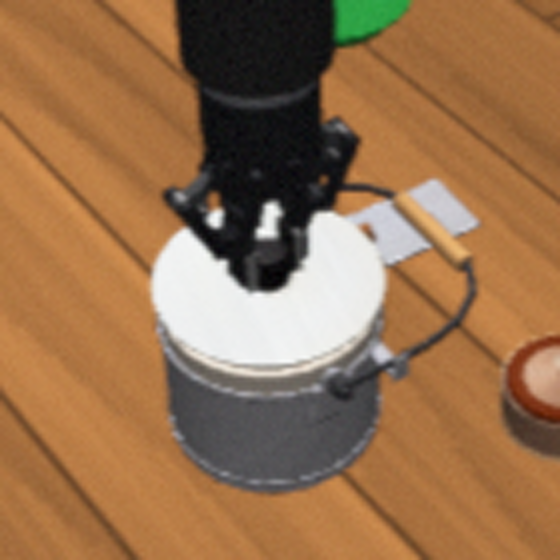

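Contact came at TCP 148.3, against a predicted 149 for resting on the lugs. There is no side force, the crop shows the plug inside the collar, and the centre is within about 1 mm. Now I'll press slowly in steps.

```bash
python3 - <<'E'
from h import *
grab(120)
x,y,_=get_obs()['eef_pos']; x,y=580.8,6.9
z=148.
while z>132:
    z-=1; line_to([x,y,z],feed=15); o=get_obs(); st(f'cmd {z}')
    f=o['ft_force'][2]
    if f>32 or (z<140 and f>14): break
dwell(.4); st('end')
E
```

```text
cmd 147.0 20.94 [581.2   6.8 147.8] [ 0.3 -0.7  6.8] open 26.5
cmd 146.0 21.19 [581.4   6.8 147.1] [ 0.3 -0.   9. ] open 26.2
cmd 145.0 21.44 [581.6   6.8 146.4] [-0.6 -0.9 12.5] open 26.4
cmd 144.0 21.69 [581.7   6.8 145.8] [-2.6 -1.  12.5] open 26.3
cmd 143.0 21.94 [581.7   6.8 144.5] [-0.2 -0.3  9.6] open 26.4
cmd 142.0 22.19 [579.9   7.  140.6] [  3.7   0.8 -14.1] open 26.1
cmd 141.0 22.44 [580.    6.9 139.7] [  2.8   0.3 -11.4] open 26.7
cmd 140.0 22.69 [580.3   6.8 139.7] [ 1.3 -0.3 -8.9] open 26.3
cmd 139.0 22.94 [580.9   6.8 139.5] [ 0.2  0.2 -2.3] open 26.2
cmd 138.0 23.19 [581.    6.9 138.4] [-0.3 -0.  -1.1] open 26.3
cmd 137.0 23.44 [581.1   6.9 138.3] [-3.7  0.6  6.7] open 26.4
cmd 136.0 23.69 [581.1   6.9 138.2] [-6.3  1.5 14.9] open 26.4
end 24.09 [581.1   6.9 138.3] [-6.9  1.1 14.1] open 26.4
```

The push peaked near 12.5 N and then dropped as the lid snapped in. It is now stopped firmly at TCP 138.3, where home is about 138, with 14 N on it. Last check before handing in.

```bash
python3 - <<'E'
from h import *
cap('scene','s6.png'); cap('top','t6.png'); st()
for n in('s6','t6'):
    c=dict(np.load(f'/tmp/{n}.npz')); lidhand(c,get_obs()['eef_pos'])
    P=cloud(c);hsv=cv2.cvtColor(c['pixels'],cv2.COLOR_RGB2HSV)
    m=sel(c,P,(582,6),175,95,128)&(P[...,0]<540)&(np.hypot(P[...,0]-582,P[...,1]-6)>92)&(hsv[...,2]<90); q=P[m]
    for a in range(440,540,25):
        k=(q[:,0]>=a)&(q[:,0]<a+25)
        if k.any(): print('wire',a,np.median(q[k,2]).round(1))
a=cv2.imread('pics/s6.png')[150:290,190:330]; cv2.imwrite('pics/s6c.png',cv2.resize(a,(560,560),interpolation=cv2.INTER_CUBIC))
E
```

```text
24.19 [581.1   6.9 138.3] [-5.5  0.9 14.3] open 26.7
lid n 1458 plane [-2.00000e-03 -1.00000e-03  1.34289e+02] z 134.3 centre [583.    7.5] r 77.1 0.53 22
wire 440 117.6
wire 465 117.6
wire 490 116.1
wire 515 116.4
lid n 761 plane [-2.00000e-03 -4.00000e-03  1.32504e+02] z 134.3 centre [582.4   6.1] r 76.7 0.2 18
wire 440 117.0
wire 465 117.6
wire 490 117.6
wire 515 117.4
```

View pics/s6c.png

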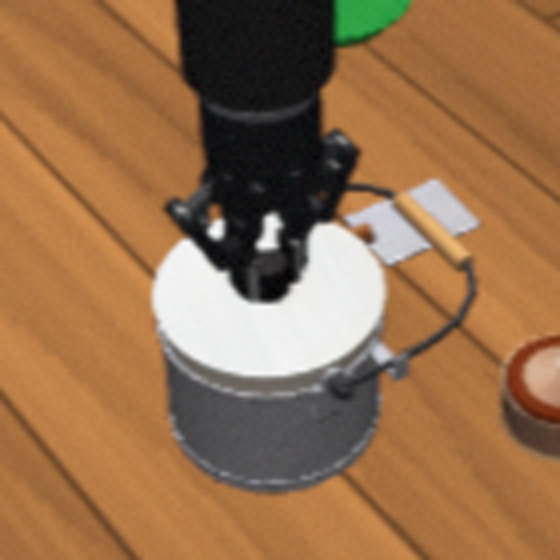

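View pics/t6.png

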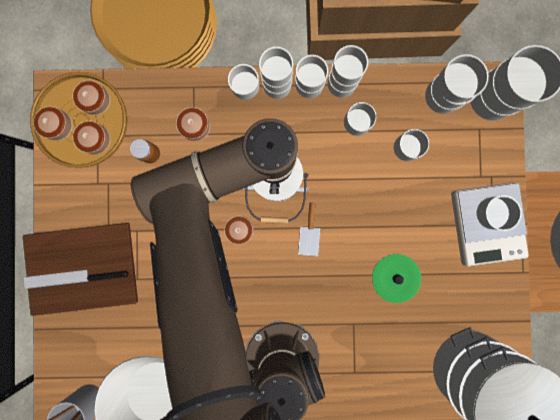

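The pictures show the flange flat on the rim, with the disc top at 134.3 in the scene view (home = 134) and a tilt under 0.005. The handle is level at (430,228) in the crop, and the other things are where they were.

```bash
python3 - <<'E'
from h import *
st(); close_job(); st()
E
```

```text
24.19 [581.1   6.9 138.3] [-5.5  0.9 14.3] open 26.7
the job is handed in; nothing more can be done
the job is handed in; nothing more can be done
```

I swung the handle down into its rests, set the big lid in the pail's mouth and pressed until it snapped home. The job was handed in at 24.2 s with the arm still pressing on the lid at about 14 N.

**Last checks**
- **Lid:** it is level, with tilt under 0.005 rad. Its centre is within about 1.5 mm of the measured mouth centre.
- **Flange height:** the scene view puts the disc's top at 134.3 mm, where 134 mm is home. The top view reads 132.5 mm, which is within the camera tolerance.
- **Handle:** the wire measures 116–118 mm high all along its length, so it lies level in its rests.
- **Other things:** none of them looks moved in the top picture; I did not measure their positions.

**What disagreed**
- The push peaked at only about 12.5 N in the readings taken between steps, just under the stated 13–19 N. The clear drop and the firm stop at the home height show that the lid did snap in.
- The gripper read about 27 mm on the 30 mm knob. The lid still hung level and centred.
- A sideways force of about 5.5 N remained at the end.

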